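# Build up the ring pack on the microphone mount

### The job

Get the desk microphone's mount ready: thread the three brown insulating rings one after another onto its upright spigot, the largest first, then the middle one, then the smallest on top, and push each one past the spring catch until it lies flat and fully home. The spigot has sagged off-centre in its soft rubber, so feel for it gently and never force a ring, and leave the other things on the desk where they are.

Things in the scene. Friction and masses are not known exactly. Their poses are not given: they have to be found in the camera images.
- mount: Shock mount of the microphone, screwed to the flat grey desk (desk top: world z = 0). Origin: centre of the underside of its round aluminium flange (104 mm across, 5 mm thick); z up, yaw of no use. On the flange lies black rubber (92 mm across) that carries the floating steel seat disc and spigot. A push of 40 N on any of it, down or sideways, tears the rubber.
- mount_seat (a point): Point on the flange's axis, 12 mm above the mount's origin, level with the flat top of the steel seat disc (64 mm across). Disc and spigot stand together 6 to 9 mm off the flange axis, in a direction that is not measured. They stay put, but slide level (no tilt, no sinking; at most 9.5 mm along mount x and y) under a side push of some 5 to 9 N.
- mount_top (a point): Point on the flange's axis (NOT the spigot's, which is 6 to 9 mm off, any way), 67 mm above the mount's origin, level with the flat top of the steel spigot: 20 mm diameter, tapering to 16 mm over its top 4 mm.
- mount_catch (a point): Point on the flange's axis, 57 mm above the mount's origin, level with the spring catch: two brass balls, 8 mm, that stick out 2 mm from opposite sides of the spigot. A ring needs a push of about 4 to 12 N to get over the balls and keeps dragging by several newtons while its bore rubs over them: it does not fall home by itself.
- ring_large_c (a point): Largest brown phenolic ring, lying flat: outside diameter 60 mm, thickness 16 mm, bore 22 mm, about 55 g. Point: its centre, half-way up; z is the axis of the bore. Fully home its centre is 20 mm above the mount's origin.
- ring_mid_c (a point): Middle brown phenolic ring, lying flat: outside diameter 50 mm, thickness 13 mm, bore 22 mm, about 32 g. Point: its centre, half-way up. Fully home on the large ring its centre is 34.5 mm above the mount's origin.
- ring_small_c (a point): Smallest brown phenolic ring, lying flat: outside diameter 40 mm, thickness 10 mm, bore 22 mm, about 18 g. Point: its centre, half-way up. Fully home on the middle ring its centre is 46 mm above the mount's origin.
- holder0: Bystander: cream plastic flight strip holder, 205 x 30 x 12 mm, long along its x. Origin: centre of its underside.
- holder1: Bystander: a second strip holder, the same.
- holder2: Bystander: a third strip holder, the same.
- microphone: Bystander: black bakelite desk microphone standing on its bell foot (96 mm across), 180 mm tall. Origin: centre of its underside.
- stapler: Bystander: chrome stapler, 150 x 40 x 57 mm, long along its x. Origin: centre of its underside.
- ashtray: Bystander: squat green glass ashtray, 114 mm across, 34 mm tall. Origin: centre of its underside.

How it is judged:
By the outcome, as a careful person would: the job done as asked, in the order asked, and still so for the second after the job is handed in, with the robot touching nothing.
It also fails if it takes over 72 s, if anything falls off the work surface, if the arm or the gripper's body presses on something with over 40 N, if the wrist force passes 120 N, or if a joint passes its speed limit or range.

### The arm

A 7-joint arm with a two-finger parallel gripper is mounted at the origin on the work surface. World frame = base frame: x ahead of the robot, y to its left, z up, the work surface at z = 0. Lengths are in m, angles in rad, forces in N, time in s.
With the tool pointing down it reaches from about 0.4 to 0.85 m from the base axis. Payload 4.5 kg.
Tool frame: the origin (TCP) lies at the centre of the arm's flange, where the gripper is bolted on; the fingertips stand 166 mm ahead of it and the grasp point (between the pads) lies 147 mm ahead of it (r.grip_depth is the distance from the TCP to the grasp point, in m); z points along the fingers, y is the line along which they close (so a half turn about z gives the same grasp; the last joint's range is limited). The gripper opens to 88 mm and grips with 3 to 60 N. Pads are 18 mm wide; open, the fingers measure 123 mm over their backs; the gripper's body (75 mm by 187 mm) begins 45 mm behind the grasp point.
Start: joints at [1.369, 0.689, -0.195, 1.565, 0.157, 0.902, -0.215], TCP at [0.146, -0.608, 0.405] pointing down, gripper open.
Joint ranges: [-3.01, 3.01], [-0.46, 2.08], [-1.47, 1.51], [0.13, 2.56], [-1, 4.14], [0.04, 2.09], [-2.66, 2.66]. Speed limits (rad/s): [2.57, 2.57, 3.14, 3.14, 3.14, 3.14, 3.14].

### API

Orientations are given as a unit quaternion [x, y, z, w].
In Python, from plant import status, cams, r, finder gives the robot as it stands.
- The arm moves only by the tool play_rows, never from a script. Its argument "rows" is a list of rows, each a list of 7 numbers: the opening in per cent of the stroke, from 0 (shut) to 100 (fully open), then the shift along the tool's x, y, z in m, then the turn, a rotation vector about the tool's x, y, z in degrees. A call has 1 to 8 rows; each row shifts and turns the commanded pose from where the row before left it, along the tool's axes as they then stand; what a row does not reach is not made up. A row lasts 1/8 s, in which the tool goes at most 62.5 mm and 10.7 degrees, less where a joint would pass 70% of its speed; a pose out of reach is approached as far as the arm can. A call with a gripper value outside its range is refused whole. The fingers move at their own pace and stop on an object; "grip_force" is the grip in N (left out, the last holds). Time passes only in rows, so rows that do not move let the fingers close. It gives the time, the measured TCP pose, the force, the opening and the grip force at its end, in the units of the state.
- status.get_state(): the state, without advancing time (a new reading comes with each control period).
- cams.snapshot(name): name is "scene" or "top"; returns the picture (480x640x3 uint8, red, green, blue); there is no depth.
- cams.camera_params(name): a dict with "vfov" (degrees; the focal length in pixels is half the picture's height over the tangent of half this angle, whatever the lens; pixels are square), "cx", "cy" (the principal point, pixels), "R" (3x3) and "t" (3): a world point X has camera coordinates R X + t. Camera axes: x right, y down, z forward; pixel columns grow to the right and rows downward; lengths in m; the calibration is good to about 2 mm. A picture is of the moment at which its call begins. camera_params takes no time and is no camera call.
- r.finish_job(): hands the job in; it is judged then, once.
Trained networks look in the newest picture that a camera, given by its name, has taken for a name from the list of things; names that differ only in an ending like _2 or _b are one class to them, and where a whole thing is asked for, a point or a joint stands for the part that bears it (a point fixed in the world has none). Each returns a list of dicts, best first, with "score" (0 to 1); they miss things now and then, are a little off and sometimes report something else, mostly with a low value. They report only what shows in the picture. A call takes as long as a camera call.
- finder.spot_in(camera, label): "at" ([x, y, z] in m, in the coordinates of the camera as it stood for that picture, good to about 4 mm: the middle of the surface that is visible of it).
- finder.regions_of(camera, label): "mask" (480x640 bool, what is visible of it).
The state is a dict: "clock": time; "q": joint angles; "qd": joint speeds; "joint_torque": joint torques, N m; "tool_pos": TCP position; "eef_rot": TCP orientation; "contact_force": force on the tool from outside, world axes, zero at the start; "moment": the same for the moment, N m; "opening": opening from 0.0 (shut) to 1.0 (fully open); "finger_force": force on a finger pad.
Only numpy, scipy, OpenCV 4.12 (cv2) and the standard library are available. Lean on these libraries where they do the work, as an engineer would, in place of code of your own. Each camera call takes 0.05 s, during which the arm holds its last target. There are 200 camera calls.

## Working session

There is one attempt and no reset: what is moved stays moved. The work goes in short steps, Python scripts to look and compute and a tool call to move; the robot and the scene stay as the last step left them, time stands still between calls to the robot, and variables do not carry over. Pictures are saved under pics/ and viewed, at most 10 in all, crops included, and the job is handed in when it is done.

Besides the shell and the picture viewer there is one more tool, called after "Emit:" in YAML: its name, and indented under it one key for each argument. play_rows: Moves the arm, as the interface text tells. Its arguments: {"type":"object","properties":{"rows":{"type":"array","items":{"type":"array","items":{"type":"number"}}},"grip_force":{"type":"number"}},"required":["rows"]}

```bash
ls; mkdir -p pics; cat > h.py <<'E'
import numpy as np, cv2
from plant import status, cams, r, finder
def w(cam,p):
    c=cams.camera_params(cam); return np.array(c["R"]).T@(np.array(p)-np.array(c["t"]))
def ray(cam,u,v,z):
    c=cams.camera_params(cam); f=240/np.tan(np.radians(c["vfov"])/2)
    R=np.array(c["R"]); d=R.T@np.array([(u-c["cx"])/f,(v-c["cy"])/f,1]); o=-R.T@np.array(c["t"])
    return o+d*(z-o[2])/d[2]
def proj(cam,X):
    c=cams.camera_params(cam); f=240/np.tan(np.radians(c["vfov"])/2)
    p=np.array(c["R"])@np.array(X)+np.array(c["t"]); return p[:2]/p[2]*f+[c["cx"],c["cy"]]
def snap(cam,name):
    im=cams.snapshot(cam); cv2.imwrite(f"pics/{name}.png",im[:,:,::-1]); return im
E
python3 - <<'E'
from h import *
np.set_printoptions(precision=4,suppress=True)
s=status.get_state(); print({k:np.round(v,4) for k,v in s.items()})
for c in("scene","top"):
    p=cams.camera_params(c); print(c,p["vfov"],p["cx"],p["cy"],-np.array(p["R"]).T@p["t"],np.array(p["R"]).tolist())
    snap(c,c+"0")
    for l in("ring_large_c","ring_mid_c","ring_small_c","mount"):
        print(l,[(round(d["score"],2),w(c,d["at"])) for d in finder.spot_in(c,l)[:3]])
E
```

```text
pics
{'clock': np.float64(0.0), 'q': array([ 1.3688,  0.69  , -0.1945,  1.5663,  0.1573,  0.9025, -0.2151]), 'qd': array([ 0.0009,  0.0007, -0.0015,  0.0014, -0.0004,  0.0006,  0.0004]), 'joint_torque': array([ -0.0001, -52.756 ,  -1.2665, -15.3425,  -0.0525,   0.0066,
         0.0002]), 'tool_pos': array([ 0.1459, -0.6074,  0.4039]), 'eef_rot': array([ 0.9931,  0.1177, -0.0002, -0.0009]), 'contact_force': array([-0.663 , -0.1631, -0.2909]), 'moment': array([-0.0226, -0.0157,  0.0279]), 'finger_force': np.float64(0.0), 'opening': np.float64(1.0004)}
scene 52.94681976880312 316.65562294750544 234.4470364696023 [ 1.4219 -0.1973  0.6578] [[0.2036229451983962, 0.9790492597370077, -0.000493150228857178], [0.5261028421609472, -0.10984379113505562, -0.8432971842827723], [-0.825683653501088, 0.17145520860415867, -0.5374473144258887]]
ring_large_c [(0.82, array([0.521 , 0.2163, 0.0194]))]
ring_mid_c [(0.77, array([ 0.6682, -0.0672,  0.0154]))]
ring_small_c [(0.59, array([ 0.4935, -0.1853,  0.0077])), (0.22, array([0.5523, 0.0493, 0.0112]))]
mount [(0.57, array([0.5529, 0.0471, 0.0088]))]
top 53.52648038074854 314.10007433403285 228.8600857395471 [ 0.3037 -0.0105  1.2581] [[0.0014400693232670847, -0.9999657185379613, -0.008154014299863968], [-0.9840868423411618, 3.17196926486443e-05, -0.17768816990689715], [0.1776823371394733, 0.008280141467348153, -0.9840530607268773]]
ring_large_c [(0.76, array([0.5101, 0.2118, 0.0163]))]
ring_mid_c [(0.63, array([ 0.6592, -0.0714,  0.013 ]))]
ring_small_c [(0.45, array([ 0.4838, -0.1875,  0.0123]))]
mount [(0.98, array([0.5428, 0.0532, 0.0116])), (0.25, array([ 0.4458, -0.483 ,  0.0502])), (0.2, array([ 0.3861, -0.0227,  0.0043]))]
```

View pics/top0.png

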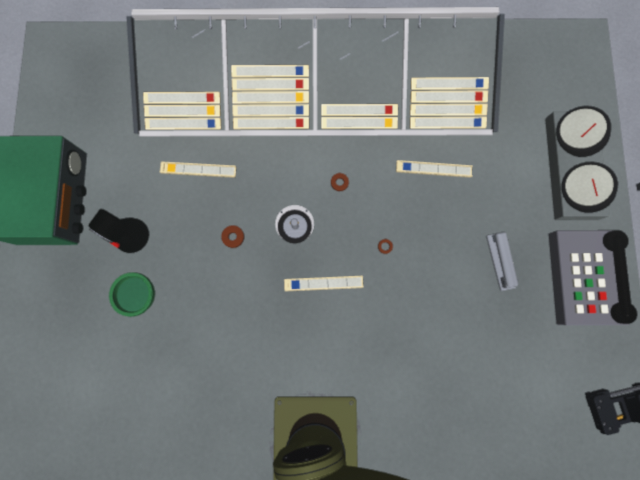

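View pics/scene0.png

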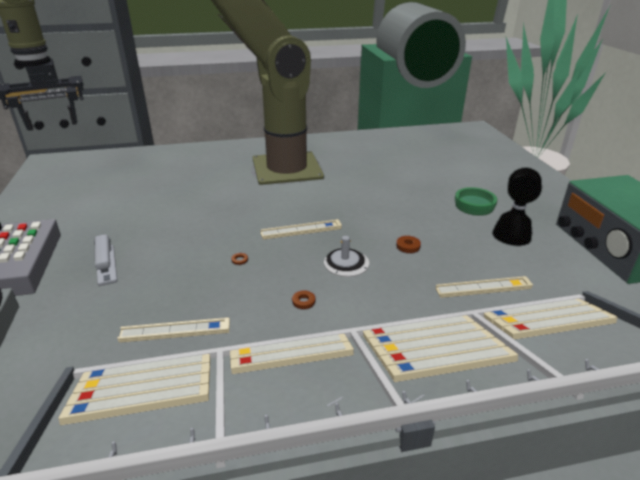

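```bash
python3 - <<'E'
from h import *
np.set_printoptions(precision=4,suppress=True)
hh=dict(ring_large_c=.016,ring_mid_c=.013,ring_small_c=.010)
for c in("top","scene"):
    im=cv2.imread(f"pics/{c}0.png")
    for l,h in hh.items():
        d=finder.regions_of(c,l)
        if d:
            m=d[0]["mask"].astype(np.uint8); cs,_=cv2.findContours(m,0,1); k=max(cs,key=cv2.contourArea)
            e=cv2.fitEllipse(k); b=cv2.boundingRect(k)
            print(c,l,round(d[0]["score"],2),e,b,ray(c,*e[0],h/2+.002))
    u,v=map(int,proj(c,[.54,.05,.04])); 
    cr=im[max(0,v-60):v+60,max(0,u-60):u+60]; cv2.imwrite(f"pics/{c}_m.png",cv2.resize(cr,None,fx=5,fy=5,interpolation=cv2.INTER_CUBIC)); print(c,"crop org",u-60,v-60)
E
```

```text
top ring_large_c 0.56 ((232.58663940429688, 235.6660614013672), (21.725767135620117, 22.23868179321289), 147.40184020996094) (222, 224, 23, 24) [0.5107 0.217  0.01  ]
top ring_mid_c 0.61 ((339.5382385253906, 181.54598999023438), (16.652236938476562, 17.49534034729004), 122.12216186523438) (331, 173, 18, 18) [ 0.6599 -0.0689  0.0085]
top ring_small_c 0.68 ((294.5585021972656, 223.60528564453125), (37.47230911254883, 38.0015754699707), 82.54083251953125) (276, 205, 38, 38) [0.5439 0.0524 0.007 ]
top crop org 234 162
scene ring_large_c 0.56 ((407.8978576660156, 244.1008758544922), (17.76701545715332, 24.767080307006836), 96.093994140625) (396, 235, 25, 19) [0.5145 0.217  0.01  ]
scene ring_mid_c 0.86 ((303.1321716308594, 299.42584228515625), (18.911937713623047, 23.684795379638672), 86.92979431152344) (292, 290, 24, 20) [ 0.6636 -0.0685  0.0085]
scene ring_small_c 0.67 ((239.2620391845703, 258.57720947265625), (11.714847564697266, 17.075559616088867), 84.68791961669922) (231, 253, 17, 12) [ 0.4876 -0.1875  0.007 ]
scene crop org 284 187
```

```bash
python3 - <<'E'
from h import *
np.set_printoptions(precision=4,suppress=True)
a=cv2.imread("pics/top_m.png")[100:500,100:500]; b=cv2.imread("pics/scene_m.png")[100:500,100:500]
cv2.imwrite("pics/mm.png",np.hstack([a,b]))
for c in("top","scene"):
    im=cv2.imread(f"pics/{c}0.png").astype(int)
    m=((im[:,:,2]>im[:,:,0]*1.6+15)&(im[:,:,2]>im[:,:,1]*1.5)).astype(np.uint8)
    n,l,s,ce=cv2.connectedComponentsWithStats(m)
    for nm,X,h in(("L",[.512,.217,.01],.016),("M",[.66,-.069,.01],.013),("S",[.486,-.187,.01],.01)):
        p=proj(c,X); i=1+np.argmin(np.linalg.norm(ce[1:]-p,axis=1)); print(c,nm,s[i],ray(c,*ce[i],h*.6))
    print(c,"mount proj",proj(c,[.545,.052,.005]))
E
```

```text
top L [222 226  22  22 308] [0.5094 0.2182 0.0096]
top M [331 173  17  18 177] [ 0.6595 -0.0681  0.0078]
top S [379 239  13  14  82] [ 0.4837 -0.1884  0.006 ]
top mount proj [294.751  223.3539]
scene L [397 236  23  17 301] [0.5126 0.2182 0.0096]
scene M [293 291  22  18 270] [ 0.6626 -0.0679  0.0078]
scene S [233 254  14  10  85] [ 0.4857 -0.1869  0.006 ]
scene mount proj [345.0593 261.0885]
```

View pics/mm.png

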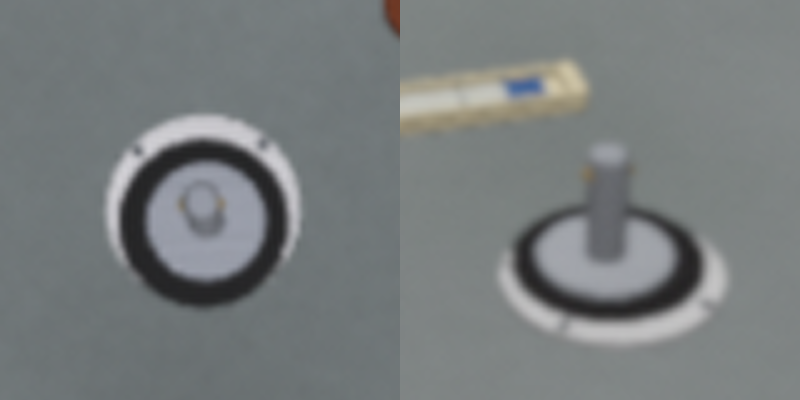

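```bash
python3 - <<'E'
from h import *
np.set_printoptions(precision=4,suppress=True)
print(ray("top",294.6,221,.067),ray("scene",345.4,237.6,.067))
print(ray("top",254+207/5,182+220/5,.012),ray("scene",304+206/5,207+252/5,.012))
E
```

```text
[0.5392 0.0493 0.067 ] [0.5405 0.052  0.067 ]
[0.5365 0.0499 0.012 ] [0.5403 0.0533 0.012 ]
```

Emit:
play_rows:
  rows:
    - [100,0.005,-0.055,0,0,0,6.8]
    - [100,0.055,-0.02,0,0,0,6.7]
    - [100,0.03,-0.05,0,0,0,0]
    - [100,0.03,-0.05,0,0,0,0]
  grip_force: 15

```text
clock: 1.3
tool_pos: [0.2515, -0.4253, 0.4049]
eef_rot: [1.0, 0.0, 0.0, 0.0]
contact_force: [0.4, 1.2, 0.5]
opening: 1.002
finger_force: 0.0
```

Emit:
play_rows:
  rows:
    - [100,0.032,-0.053,0,0,0,0]
    - [100,0.032,-0.053,0,0,0,0]
    - [100,0.032,-0.053,0,0,0,0]
    - [100,0.032,-0.053,0,0,0,0]
    - [100,0.032,-0.053,0,0,0,0]
    - [100,0.032,-0.053,0,0,0,0]
    - [100,0.032,-0.053,0.02,0,0,0]
    - [100,0.032,-0.053,0.04,0,0,0]

```text
clock: 2.3
tool_pos: [0.5019, -0.0106, 0.3521]
eef_rot: [1.0, 0.001, 0.002, -0.0]
contact_force: [0.6, -0.3, 0.0]
opening: 1.001
finger_force: 0.0
```

Emit:
play_rows:
  rows:
    - [100,0.032,-0.051,0.02,0,0,0]
    - [100,0,0,0.05,0,0,0]
    - [100,0,0,0.03,0,0,0]
    - [100,0,0,0,0,0,0]

```text
clock: 2.8
tool_pos: [0.5309, 0.0375, 0.2502]
eef_rot: [1.0, 0.0, -0.002, 0.0]
contact_force: [0.7, 1.1, 0.9]
opening: 0.999
finger_force: 0.0
```

Emit:
play_rows:
  rows:
    - [100,0.009,-0.0135,0,0,0,0]
    - [100,0,0,0.045,0,0,0]
    - [100,0,0,0.022,0,0,0]
    - [100,0,0,0,0,0,0]

```text
clock: 3.3
tool_pos: [0.5413, 0.0518, 0.1852]
eef_rot: [1.0, 0.0, 0.0, -0.0]
contact_force: [1.0, -0.7, -0.1]
opening: 1.0
finger_force: 0.0
```

Emit:
play_rows:
  rows:
    - [15,0,0,0,0,0,0]
    - [15,0,0,0,0,0,0]
    - [15,0,0,0,0,0,0]
    - [15,0,0,0,0,0,0]
    - [15,0,0,0,0,0,0]
    - [15,0,0,0,0,0,0]
  grip_force: 15

```text
clock: 4.05
tool_pos: [0.5406, 0.0509, 0.1848]
eef_rot: [1.0, 0.0, -0.0, 0.0]
contact_force: [0.2, 0.3, 0.3]
opening: 0.342
finger_force: 0.0
```

Emit:
play_rows:
  rows:
    - [15,0,0,0,0,0,0]
    - [15,0,0,0,0,0,0]
    - [15,0,0,0,0,0,0]

```text
clock: 4.42
tool_pos: [0.5406, 0.0524, 0.1848]
eef_rot: [1.0, 0.001, 0.0, -0.001]
contact_force: [0.5, 5.3, -0.6]
opening: 0.223
finger_force: 14.9
```

Emit:
play_rows:
  rows:
    - [60,0,0,0,0,0,0]
    - [60,0,0,0,0,0,0]
    - [60,0,0,0,0,0,0]
    - [60,0,0,0,0,0,0]

```text
clock: 4.92
tool_pos: [0.5406, 0.0504, 0.1849]
eef_rot: [1.0, -0.0, -0.0, 0.0]
contact_force: [0.5, 0.3, -0.9]
opening: 0.598
finger_force: 0.0
```

```bash
python3 - <<'E'
from h import *
s=status.get_state(); print(np.round(s["q"],3),s["tool_pos"],s["contact_force"],s["opening"])
E
```

```text
[-0.171  0.94  -0.013  1.949  0.043  0.253 -1.791] [0.54063167 0.0503704  0.18488597] [ 0.49989586  0.29530641 -0.89463299] 0.5978968780683557
```

Emit:
play_rows:
  rows:
    - [60,0,0,0,0,0,10]
    - [60,0,0,0,0,0,10]
    - [60,0,0,0,0,0,10]
    - [60,0,0,0,0,0,10]
    - [60,0,0,0,0,0,10]
    - [60,0,0,0,0,0,10]
    - [60,0,0,0,0,0,10]
    - [60,0,0,0,0,0,10]

```text
clock: 5.92
tool_pos: [0.5406, 0.0507, 0.1849]
eef_rot: [0.764, -0.645, 0.0, 0.0]
contact_force: [-1.1, 0.9, -1.5]
opening: 0.6
finger_force: 0.0
```

```bash
python3 - <<'E'
from h import *
s=status.get_state(); print(np.round(s["q"],3),s["tool_pos"],s["contact_force"],s["opening"])
E
```

```text
[-0.295  0.957  0.2    1.955 -0.608  0.288 -2.564] [0.54063256 0.05074131 0.18488086] [-1.13524823  0.86273386 -1.49928923] 0.5999789703195993
```

Emit:
play_rows:
  rows:
    - [15,0,0,0,0,0,5]
    - [15,0,0,0,0,0,0]
    - [15,0,0,0,0,0,0]
    - [15,0,0,0,0,0,0]
    - [15,0,0,0,0,0,0]
    - [15,0,0,0,0,0,0]

```text
clock: 6.68
tool_pos: [0.5399, 0.0507, 0.1848]
eef_rot: [0.737, -0.676, -0.001, 0.001]
contact_force: [-3.5, -1.0, 1.9]
opening: 0.218
finger_force: 15.0
```

```bash
python3 - <<'E'
from h import *
s=status.get_state(); print(np.round(s["q"],3),s["tool_pos"],s["contact_force"],s["opening"],s["eef_rot"],s["finger_force"])
E
```

```text
[-0.309  0.961  0.222  1.957 -0.664  0.298 -2.591] [0.53991526 0.05069621 0.18481882] [-3.51233981 -1.00344421  1.85049719] 0.21830332269927583 [ 7.37358557e-01 -6.75500915e-01 -6.97579020e-04  6.21083552e-04] 14.997152649593772
```

Emit:
play_rows:
  rows:
    - [100,0,0,0,0,0,0]
    - [100,0,0,0,0,0,0]
    - [100,0,0,-0.03,0,0,0]
    - [100,0,0,-0.04,0,0,-10.6]
    - [100,0,0,-0.02,0,0,-10.6]
    - [100,0,0,0,0,0,-10.6]
    - [100,0,0,0,0,0,-10.6]
    - [100,0,0,0,0,0,-10.6]

```text
clock: 7.68
tool_pos: [0.5411, 0.051, 0.2752]
eef_rot: [0.962, -0.273, 0.001, -0.0]
contact_force: [-0.6, 0.2, -0.2]
opening: 1.0
finger_force: 0.0
```

Emit:
play_rows:
  rows:
    - [100,0,0,0,0,0,-10.6]
    - [100,0,0,0,0,0,-10.6]
    - [100,0,0,0,0,0,-10.6]
    - [100,-0.01,-0.056,0,0,0,0]
    - [100,-0.01,-0.056,0,0,0,0]
    - [100,-0.009,-0.054,0.02,0,0,0]
    - [100,0,0,0.03,0,0,0]
    - [100,0,0,0,0,0,0]

```text
clock: 8.68
tool_pos: [0.5115, 0.2173, 0.2234]
eef_rot: [1.0, -0.001, -0.001, 0.001]
contact_force: [0.6, -0.1, -0.1]
opening: 1.003
finger_force: 0.0
```

```bash
cat > s.py <<'E'
from h import *
s=status.get_state(); q=s["eef_rot"]; print("q",np.round(s["q"],2),"pos",np.round(s["tool_pos"],4),"yaw",round(np.degrees(2*np.arctan2(q[1],q[0])),1),"F",np.round(s["contact_force"],1),"M",np.round(s["moment"],2),"op",round(float(s["opening"])*88,1),"ff",round(float(s["finger_force"]),1),"t",s["clock"])
E
python3 s.py
```

```text
q [-0.51  0.88  0.05  1.91 -0.11  0.36 -1.96] pos [0.5115 0.2173 0.2234] yaw -0.1 F [ 0.6 -0.1 -0.1] M [ 0.04 -0.04  0.03] op 88.2 ff 0.0 t 8.675
```

Emit:
play_rows:
  rows:
    - [100,0,0.0005,0.04,0,0,0]
    - [100,0,0,0.0145,0,0,0]
    - [60,0,0,0,0,0,0]
    - [60,0,0,0,0,0,0]
    - [60,0,0,0,0,0,0]
    - [60,0,0,0,0,0,0]
  grip_force: 10

```text
clock: 9.43
tool_pos: [0.5127, 0.2167, 0.1715]
eef_rot: [1.0, -0.002, 0.001, -0.0]
contact_force: [-0.4, 1.0, 6.5]
opening: 0.671
finger_force: 10.0
```

```bash
python3 s.py
```

```text
q [-0.5   0.97  0.03  1.91 -0.11  0.26 -1.95] pos [0.5127 0.2167 0.1715] yaw -0.2 F [-0.4  1.   6.5] M [ 0.13  0.04 -0.01] op 59.1 ff 10.0 t 9.425
```

Emit:
play_rows:
  rows:
    - [85,0,0,0,0,0,0]
    - [85,0,0,0,0,0,0]

```text
clock: 9.68
tool_pos: [0.5121, 0.2164, 0.1703]
eef_rot: [1.0, -0.002, -0.0, 0.0]
contact_force: [-0.0, -0.8, 0.3]
opening: 0.846
finger_force: 0.0
```

```bash
python3 s.py
```

```text
q [-0.5   0.98  0.03  1.91 -0.11  0.26 -1.95] pos [0.5121 0.2164 0.1703] yaw -0.2 F [-0.  -0.8  0.3] M [0.01 0.01 0.01] op 74.4 ff 0.0 t 9.675
```

Emit:
play_rows:
  rows:
    - [85,0,0,0,0,0,-10.6]
    - [85,0,0,0,0,0,-10.6]
    - [85,0,0,0,0,0,-10.6]
    - [85,0,0,0,0,0,-10.6]
    - [85,0,0,0,0,0,-10.6]
    - [85,0,0,0,0,0,-10.6]
    - [85,0,0,0,0,0,-10.6]
    - [85,0,0,0,0,0,-10.6]

```text
clock: 10.68
tool_pos: [0.5121, 0.2163, 0.1701]
eef_rot: [0.738, 0.675, -0.0, 0.0]
contact_force: [0.0, -0.3, -0.2]
opening: 0.851
finger_force: 0.0
```

Emit:
play_rows:
  rows:
    - [85,0,0,0,0,0,0]
    - [60,0,0,0,0,0,0]
    - [60,0,0,0,0,0,0]
    - [60,0,0,0,0,0,0]
    - [60,0,0,0,0,0,0]
  grip_force: 30

```text
clock: 11.3
tool_pos: [0.5121, 0.2165, 0.1703]
eef_rot: [0.74, 0.673, -0.0, 0.0]
contact_force: [0.8, 1.1, -0.9]
opening: 0.673
finger_force: 30.0
```

```bash
python3 s.py
```

```text
q [-0.36  0.98 -0.2   1.9   0.57  0.32 -1.12] pos [0.5121 0.2165 0.1703] yaw 84.6 F [ 0.8  1.1 -0.9] M [-0.05 -0.06 -0.03] op 59.2 ff 30.0 t 11.3
```

Emit:
play_rows:
  rows:
    - [60,0,0,-0.04,0,0,0]
    - [60,0,0,-0.05,0,0,0]
    - [60,-0.04,0.0105,0,0,0,0]
    - [60,-0.05,0.014,0,0,0,0]
    - [60,-0.05,0.014,0,0,0,0]
    - [60,-0.021,0.0047,0,0,0,0]
    - [60,0,0,0,0,0,0]

```text
clock: 12.18
tool_pos: [0.5401, 0.0499, 0.2602]
eef_rot: [0.741, 0.671, -0.001, 0.0]
contact_force: [0.1, 1.0, -1.2]
opening: 0.678
finger_force: 30.0
```

```bash
python3 s.py
```

```text
q [ 0.03  0.82 -0.35  1.92  0.56  0.49 -0.82] pos [0.5401 0.0499 0.2602] yaw 84.4 F [ 0.1  1.  -1.2] M [ 0.01 -0.05  0.03] op 59.6 ff 30.0 t 12.175
```

Emit:
play_rows:
  rows:
    - [60,0.0022,0,0.018,0,0,0]
    - [60,0,0,0.003,0,0,0]
    - [60,0,0,0.003,0,0,0]
    - [60,0,0,0.0,0,0,0]

```text
clock: 12.68
tool_pos: [0.5402, 0.0549, 0.2366]
eef_rot: [0.739, 0.673, 0.0, 0.0]
contact_force: [-0.2, -0.5, -0.7]
opening: 0.677
finger_force: 30.0
```

```bash
python3 s.py
```

```text
q [ 0.    0.86 -0.32  1.93  0.59  0.44 -0.84] pos [0.5402 0.0549 0.2366] yaw 84.7 F [-0.2 -0.5 -0.7] M [-0.01 -0.04 -0.  ] op 59.6 ff 30.0 t 12.675
```

Emit:
play_rows:
  rows:
    - [60,-0.0026,0,-0.001,0,0,0]
    - [60,0,0,0,0,0,0]
    - [60,0,0,0.002,0,0,0]
    - [60,0,0,0.002,0,0,0]
    - [60,0,0,0,0,0,0]

```text
clock: 13.3
tool_pos: [0.5399, 0.0517, 0.2331]
eef_rot: [0.74, 0.673, -0.0, -0.0]
contact_force: [-0.5, -0.1, -1.5]
opening: 0.675
finger_force: 30.0
```

```bash
python3 s.py
```

```text
q [ 0.01  0.86 -0.31  1.94  0.59  0.43 -0.84] pos [0.5399 0.0517 0.2331] yaw 84.6 F [-0.5 -0.1 -1.5] M [-0.09 -0.11  0.01] op 59.4 ff 30.0 t 13.3
```

Emit:
play_rows:
  rows:
    - [60,0,0,0.0015,0,0,0]
    - [60,0,0,0.0015,0,0,0]
    - [60,0,0,0.0015,0,0,0]

```text
clock: 13.68
tool_pos: [0.5401, 0.0519, 0.2288]
eef_rot: [0.74, 0.673, 0.0, 0.0]
contact_force: [0.1, -0.2, 2.2]
opening: 0.677
finger_force: 30.0
```

```bash
python3 s.py
```

```text
q [ 0.    0.87 -0.31  1.94  0.6   0.42 -0.85] pos [0.5401 0.0519 0.2288] yaw 84.6 F [ 0.1 -0.2  2.2] M [ 0.12 -0.05 -0.02] op 59.5 ff 30.0 t 13.675
```

Emit:
play_rows:
  rows:
    - [60,0,0,0.003,0,0,0]
    - [60,0,0,0.003,0,0,0]
    - [60,0,0,0.004,0,0,0]
    - [60,0,0,0.004,0,0,0]

```text
clock: 14.18
tool_pos: [0.5402, 0.0522, 0.2156]
eef_rot: [0.739, 0.673, 0.001, 0.0]
contact_force: [-1.5, 1.1, 7.9]
opening: 0.676
finger_force: 30.0
```

```bash
python3 s.py
```

```text
q [-0.01  0.89 -0.29  1.94  0.61  0.39 -0.86] pos [0.5402 0.0522 0.2156] yaw 84.6 F [-1.5  1.1  7.9] M [ 0.04  0.23 -0.01] op 59.5 ff 30.0 t 14.175
```

Emit:
play_rows:
  rows:
    - [60,0,0,0.005,0,0,0]
    - [60,0,0,0.005,0,0,0]
    - [60,0,0,0.005,0,0,0]
    - [60,0,0,0.005,0,0,0]
    - [60,0,0,0.005,0,0,0]
    - [60,0,0,0.003,0,0,0]
    - [60,0,0,0,0,0,0]

```text
clock: 15.05
tool_pos: [0.54, 0.0517, 0.1866]
eef_rot: [0.74, 0.673, -0.0, -0.0]
contact_force: [-0.0, -0.1, -1.0]
opening: 0.67
finger_force: 30.0
```

```bash
python3 s.py
```

```text
q [-0.04  0.94 -0.24  1.94  0.64  0.33 -0.89] pos [0.54   0.0517 0.1866] yaw 84.6 F [-0.  -0.1 -1. ] M [-0.02 -0.08  0.  ] op 59.0 ff 30.0 t 15.05
```

Emit:
play_rows:
  rows:
    - [60,0,0,0.002,0,0,0]
    - [60,0,0,0.002,0,0,0]
    - [60,0,0,0.001,0,0,0]
    - [60,0,0,0,0,0,0]

```text
clock: 15.55
tool_pos: [0.54, 0.0517, 0.1822]
eef_rot: [0.74, 0.673, 0.0, 0.0]
contact_force: [-0.2, 0.2, 3.2]
opening: 0.675
finger_force: 30.0
```

```bash
python3 s.py
```

```text
q [-0.04  0.95 -0.23  1.94  0.64  0.32 -0.89] pos [0.54   0.0517 0.1822] yaw 84.6 F [-0.2  0.2  3.2] M [-0.05  0.15 -0.04] op 59.4 ff 30.0 t 15.55
```

Emit:
play_rows:
  rows:
    - [60,0,0,0.001,0,0,0]
    - [60,0,0,0,0,0,0]
    - [90,0,0,0,0,0,0]
    - [90,0,0,0,0,0,0]
    - [90,0,0,0,0,0,0]
    - [90,0,0,-0.03,0,0,0]
    - [90,0,0,-0.04,0,0,0]
    - [90,0,0,-0.01,0,0,0]

```text
clock: 16.55
tool_pos: [0.5407, 0.0518, 0.2627]
eef_rot: [0.74, 0.673, 0.002, 0.001]
contact_force: [0.7, 0.2, -0.5]
opening: 0.901
finger_force: 0.0
```

Emit:
play_rows:
  rows:
    - [90,-0.02,0.025,0,0,0,0]
    - [90,-0.03,0.037,0,0,0,0]
    - [90,-0.03,0.037,0,0,0,0]
    - [90,-0.02,0.025,0,0,0,0]
    - [90,-0.008,0.008,0,0,0,0]
    - [90,0,0,0.03,0,0,0]
    - [90,0,0,0,0,0,0]

```text
clock: 17.42
tool_pos: [0.6593, -0.0672, 0.2283]
eef_rot: [0.739, 0.674, -0.002, -0.002]
contact_force: [-1.0, 0.7, -0.3]
opening: 0.899
finger_force: 0.0
```

```bash
python3 s.py; python3 - <<'E'
from h import *
im=snap("scene","s1"); u,v=map(int,proj("scene",[.57,.05,.05]))
cv2.imwrite("pics/s1c.png",cv2.resize(im[v-70:v+70,u-90:u+90,::-1],None,fx=4,fy=4))
for c in("top","scene"):
    im=cams.snapshot(c).astype(int)
    m=((im[:,:,0]>im[:,:,2]*1.6+15)&(im[:,:,0]>im[:,:,1]*1.5)).astype(np.uint8)
    n,l,s,ce=cv2.connectedComponentsWithStats(m)
    for i in range(1,n):
        if s[i][4]>40: print(c,s[i],np.round(ray(c,*ce[i],.02),3))
E
```

```text
q [ 0.25  0.99 -0.43  1.55  0.55  0.73 -0.52] pos [ 0.6593 -0.0672  0.2283] yaw 84.7 F [-1.   0.7 -0.3] M [-0.02 -0.1  -0.05] op 79.1 ff 0.0 t 17.425
top [296  80   7   8  56] [0.941 0.043 0.02 ]
top [207  93   7   9  57] [0.901 0.292 0.02 ]
top [475  92   8   9  61] [ 0.902 -0.456  0.02 ]
top [385 106   7   8  56] [ 0.863 -0.204  0.02 ]
top [296 119   7   8  56] [0.825 0.042 0.02 ]
top [ 59 184  10  44 222] [0.586 0.672 0.02 ]
top [285 214  21  22 290] [0.539 0.05  0.02 ]
top [598 292   9   8  65] [ 0.353 -0.74   0.02 ]
top [588 305   8   8  62] [ 0.321 -0.709  0.02 ]
scene [569 194  35  33 495] [0.469 0.735 0.02 ]
scene [ 18 224   9   6  41] [ 0.252 -0.716  0.02 ]
scene [  0 232   9   7  50] [ 0.286 -0.748  0.02 ]
scene [332 247  26  17 257] [0.544 0.05  0.02 ]
scene [233 254  14  10  83] [ 0.506 -0.187  0.02 ]
scene [293 292  22  17 263] [ 0.677 -0.07   0.02 ]
scene [514 324  14   6  51] [0.839 0.318 0.02 ]
scene [373 328  11   6  42] [0.794 0.05  0.02 ]
scene [391 353  14   8  73] [0.862 0.064 0.02 ]
scene [240 357  11   7  65] [ 0.816 -0.2    0.02 ]
scene [ 79 391  14   9  88] [ 0.839 -0.458  0.02 ]
```

View pics/s1c.png

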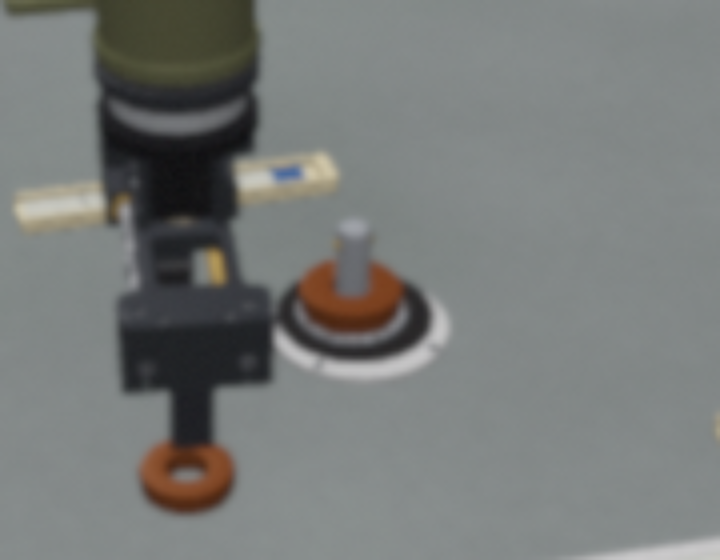

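Emit:
play_rows:
  rows:
    - [85,0.0006,0.0012,0.035,0,0,0]
    - [80,0,0,0.0235,0,0,0]
    - [70,0,0,0,0,0,0]
    - [45,0,0,0,0,0,0]
    - [45,0,0,0,0,0,0]
    - [45,0,0,0,0,0,0]
  grip_force: 8

```text
clock: 18.32
tool_pos: [0.6631, -0.0677, 0.1736]
eef_rot: [0.74, 0.673, 0.001, 0.001]
contact_force: [0.3, -0.8, 3.3]
opening: 0.548
finger_force: 8.0
```

```bash
python3 s.py
```

```text
q [ 0.23  1.07 -0.39  1.54  0.59  0.65 -0.55] pos [ 0.6631 -0.0677  0.1736] yaw 84.6 F [ 0.3 -0.8  3.3] M [-0.05  0.04  0.  ] op 48.2 ff 8.0 t 18.325
```

Emit:
play_rows:
  rows:
    - [75,0,0,0,0,0,0]
    - [75,0,0,0,0,0,0]
    - [75,0,0,0,0,0,0]

```text
clock: 18.7
tool_pos: [0.6625, -0.0678, 0.1723]
eef_rot: [0.74, 0.673, -0.0, -0.0]
contact_force: [0.5, 0.1, -0.3]
opening: 0.753
finger_force: 0.0
```

```bash
python3 s.py
```

```text
q [ 0.23  1.07 -0.39  1.54  0.59  0.65 -0.55] pos [ 0.6625 -0.0678  0.1723] yaw 84.6 F [ 0.5  0.1 -0.3] M [-0.08 -0.09  0.01] op 66.3 ff 0.0 t 18.7
```

Emit:
play_rows:
  rows:
    - [75,0,0,0.0015,0,0,10.6]
    - [75,0,0,0.0015,0,0,10.6]
    - [75,0,0,0,0,0,10.6]
    - [75,0,0,0,0,0,10.6]
    - [75,0,0,0,0,0,10.6]
    - [75,0,0,0,0,0,10.6]
    - [75,0,0,0,0,0,10.6]
    - [75,0,0,0,0,0,10.4]

```text
clock: 19.7
tool_pos: [0.6625, -0.0675, 0.1693]
eef_rot: [1.0, -0.003, -0.0, -0.0]
contact_force: [0.1, 0.2, 0.0]
opening: 0.751
finger_force: 0.0
```

Emit:
play_rows:
  rows:
    - [75,0,0,0,0,0,0]
    - [45,0,0,0,0,0,0]
    - [45,0,0,0,0,0,0]
    - [45,0,0,0,0,0,0]
    - [45,0,0,0,0,0,0]
  grip_force: 30

```text
clock: 20.32
tool_pos: [0.6625, -0.0678, 0.1694]
eef_rot: [1.0, 0.0, -0.0, -0.0]
contact_force: [-0.2, 0.4, -0.9]
opening: 0.555
finger_force: 30.0
```

```bash
python3 s.py
```

```text
q [ 0.06  1.05 -0.04  1.56  0.07  0.54 -1.6 ] pos [ 0.6625 -0.0678  0.1694] yaw 0.0 F [-0.2  0.4 -0.9] M [-0.04  0.01 -0.01] op 48.9 ff 30.0 t 20.325
```

Emit:
play_rows:
  rows:
    - [45,0,0,-0.04,0,0,0]
    - [45,0,0,-0.05,0,0,0]
    - [45,-0.03,-0.03,0,0,0,0]
    - [45,-0.035,-0.035,0,0,0,0]
    - [45,-0.035,-0.035,0,0,0,0]
    - [45,-0.0227,-0.0198,0,0,0,0]
    - [45,0,0,0.01,0,0,0]
    - [45,0,0,0,0,0,0]

```text
clock: 21.32
tool_pos: [0.5404, 0.0513, 0.2488]
eef_rot: [1.0, -0.0, -0.0, 0.0]
contact_force: [-0.6, 0.3, 0.8]
opening: 0.56
finger_force: 30.0
```

Emit:
play_rows:
  rows:
    - [45,0,0,0,0,0,0]

```text
clock: 21.45
tool_pos: [0.5408, 0.0508, 0.2493]
eef_rot: [1.0, -0.001, 0.001, 0.0]
contact_force: [0.3, 0.1, -0.4]
opening: 0.554
finger_force: 30.0
```

```bash
python3 s.py
```

```text
q [-0.17  0.82 -0.01  1.94  0.03  0.38 -1.78] pos [0.5408 0.0508 0.2493] yaw -0.1 F [ 0.3  0.1 -0.4] M [-0.01 -0.01  0.03] op 48.7 ff 30.0 t 21.45
```

Emit:
play_rows:
  rows:
    - [45,-0.0008,-0.001,0.01,0,0,0]
    - [45,0,0,0.002,0,0,0]
    - [45,0,0,0.002,0,0,0]
    - [45,0,0,0.002,0,0,0]
    - [45,0,0,0.001,0,0,0]
    - [45,0,0,0,0,0,0]

```text
clock: 22.2
tool_pos: [0.539, 0.0531, 0.2324]
eef_rot: [1.0, 0.0, 0.0, 0.0]
contact_force: [-0.3, 0.2, -0.2]
opening: 0.556
finger_force: 30.0
```

```bash
python3 s.py
```

```text
q [-0.17  0.85 -0.01  1.95  0.03  0.34 -1.79] pos [0.539  0.0531 0.2324] yaw 0.0 F [-0.3  0.2 -0.2] M [ 0.04 -0.05 -0.01] op 48.9 ff 30.0 t 22.2
```

Emit:
play_rows:
  rows:
    - [45,0.0006,0.0006,0.0015,0,0,0]
    - [45,0,0,0.0015,0,0,0]
    - [45,0,0,0.002,0,0,0]
    - [45,0,0,0.002,0,0,0]

```text
clock: 22.7
tool_pos: [0.5396, 0.0528, 0.2258]
eef_rot: [1.0, 0.0, 0.0, -0.0]
contact_force: [-1.7, -0.3, 6.9]
opening: 0.557
finger_force: 30.0
```

```bash
python3 s.py
```

```text
q [-0.17  0.86 -0.01  1.95  0.03  0.33 -1.78] pos [0.5396 0.0528 0.2258] yaw 0.0 F [-1.7 -0.3  6.9] M [0.17 0.45 0.01] op 49.0 ff 30.0 t 22.7
```

Emit:
play_rows:
  rows:
    - [45,0,0,0.003,0,0,0]
    - [45,0,0,0.004,0,0,0]
    - [45,0,0,0.004,0,0,0]
    - [45,0,0,0.004,0,0,0]
    - [45,0,0,0.005,0,0,0]
    - [45,0,0,0.004,0,0,0]
    - [45,0,0,0,0,0,0]

```text
clock: 23.58
tool_pos: [0.5396, 0.0524, 0.2009]
eef_rot: [1.0, 0.0, -0.0, 0.0]
contact_force: [-0.5, 0.7, -0.5]
opening: 0.559
finger_force: 30.0
```

```bash
python3 s.py
```

```text
q [-0.17  0.91 -0.01  1.95  0.03  0.28 -1.79] pos [0.5396 0.0524 0.2009] yaw 0.0 F [-0.5  0.7 -0.5] M [0.06 0.16 0.02] op 49.2 ff 30.0 t 23.575
```

Emit:
play_rows:
  rows:
    - [45,0,0,0.002,0,0,0]
    - [45,0,0,0.002,0,0,0]
    - [45,0,0,0.0008,0,0,0]
    - [45,0,0,0,0,0,0]

```text
clock: 24.08
tool_pos: [0.5395, 0.0525, 0.1971]
eef_rot: [1.0, 0.0, 0.0, 0.0]
contact_force: [-2.8, 0.0, 5.1]
opening: 0.558
finger_force: 30.0
```

```bash
python3 s.py
```

```text
q [-0.18  0.92 -0.01  1.95  0.04  0.27 -1.79] pos [0.5395 0.0525 0.1971] yaw 0.0 F [-2.8  0.   5.1] M [0.13 0.5  0.02] op 49.1 ff 30.0 t 24.075
```

Emit:
play_rows:
  rows:
    - [45,0,0,0.0007,0,0,0]
    - [45,0,0,0,0,0,0]
    - [75,0,0,0,0,0,0]
    - [75,0,0,0,0,0,0]
    - [75,0,0,0,0,0,0]
    - [75,0,0,-0.03,0,0,0]
    - [75,0,0,-0.035,0,0,0]
    - [75,0,0,0,0,0,0]

```text
clock: 25.08
tool_pos: [0.5406, 0.0525, 0.2629]
eef_rot: [1.0, -0.0, 0.002, -0.0]
contact_force: [0.1, 0.0, -1.5]
opening: 0.75
finger_force: 0.0
```

Emit:
play_rows:
  rows:
    - [75,-0.008,0.04,0,0,0,0]
    - [75,-0.012,0.05,0,0,0,0]
    - [75,-0.012,0.05,0,0,0,0]
    - [75,-0.012,0.05,0,0,0,0]
    - [75,-0.008,0.04,0,0,0,0]
    - [75,-0.0025,0.0105,0.02,0,0,0]
    - [75,0,0,0.03,0,0,0]
    - [75,0,0,0,0,0,0]

```text
clock: 26.08
tool_pos: [0.4841, -0.1878, 0.2086]
eef_rot: [1.0, 0.0, -0.002, -0.001]
contact_force: [0.6, -0.4, 0.6]
opening: 0.749
finger_force: 0.0
```

```bash
python3 s.py; python3 - <<'E'
from h import *
im=snap("scene","s2"); u,v=map(int,proj("scene",[.52,-.03,.05]))
cv2.imwrite("pics/s2c.png",cv2.resize(im[v-70:v+70,u-95:u+95,::-1],None,fx=4,fy=4))
E
```

```text
q [ 0.32  0.88 -0.06  2.01  0.18  0.25 -1.47] pos [ 0.4841 -0.1878  0.2086] yaw 0.0 F [ 0.6 -0.4  0.6] M [0.06 0.   0.02] op 66.0 ff 0.0 t 26.075
```

View pics/s2c.png

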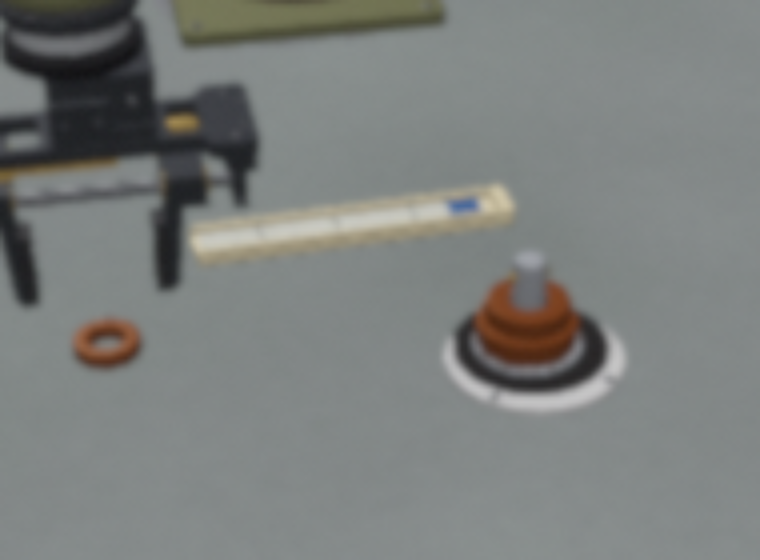

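Emit:
play_rows:
  rows:
    - [75,0,0,0.025,0,0,0]
    - [75,0,0,0.015,0,0,0]
    - [70,0,0,0,0,0,0]
    - [65,0,0,0,0,0,0]
  grip_force: 8

```text
clock: 26.62
tool_pos: [0.4854, -0.1881, 0.1715]
eef_rot: [1.0, 0.0, 0.0, 0.0]
contact_force: [0.1, 0.0, 0.2]
opening: 0.649
finger_force: 0.0
```

```bash
python3 s.py
```

```text
q [ 0.3   0.96 -0.04  2.02  0.19  0.17 -1.47] pos [ 0.4854 -0.1881  0.1715] yaw 0.0 F [0.1 0.  0.2] M [ 0.06 -0.02  0.04] op 57.1 ff 0.0 t 26.625
```

Emit:
play_rows:
  rows:
    - [65,0,0,0.0028,0,0,0]
    - [65,0,0,0,0,0,0]
    - [35,0,0,0,0,0,0]
    - [35,0,0,0,0,0,0]
    - [35,0,0,0,0,0,0]
    - [35,0,0,0,0,0,0]

```text
clock: 27.38
tool_pos: [0.4852, -0.1881, 0.1682]
eef_rot: [1.0, 0.0, 0.0, 0.0]
contact_force: [0.2, 0.8, 2.6]
opening: 0.448
finger_force: 8.0
```

```bash
python3 s.py
```

```text
q [ 0.3   0.96 -0.04  2.01  0.19  0.17 -1.47] pos [ 0.4852 -0.1881  0.1682] yaw 0.0 F [0.2 0.8 2.6] M [ 0.11  0.02 -0.03] op 39.4 ff 8.0 t 27.375
```

Emit:
play_rows:
  rows:
    - [62,0,0,0,0,0,0]
    - [62,0,0,0,0,0,0]
    - [62,0,0,0,0,0,-10.6]
    - [62,0,0,0,0,0,-10.6]
    - [62,0,0,0,0,0,-10.6]
    - [62,0,0,0,0,0,-10.6]
    - [62,0,0,0,0,0,-10.6]
    - [62,0,0,0,0,0,-10.6]

```text
clock: 28.38
tool_pos: [0.4852, -0.1881, 0.168]
eef_rot: [0.848, 0.53, -0.0, 0.0]
contact_force: [-0.4, 0.3, 0.5]
opening: 0.621
finger_force: 0.0
```

Emit:
play_rows:
  rows:
    - [62,0,0,0,0,0,-10.6]
    - [62,0,0,0,0,0,-10.6]
    - [62,0,0,0,0,0,0]
    - [35,0,0,0,0,0,0]
    - [35,0,0,0,0,0,0]
    - [35,0,0,0,0,0,0]
    - [35,0,0,0,0,0,0]
  grip_force: 30

```text
clock: 29.25
tool_pos: [0.4852, -0.188, 0.1681]
eef_rot: [0.738, 0.674, -0.0, 0.0]
contact_force: [0.5, 0.4, -0.1]
opening: 0.437
finger_force: 30.0
```

```bash
python3 s.py
```

```text
q [ 0.43  0.97 -0.25  2.01  0.87  0.27 -0.65] pos [ 0.4852 -0.188   0.1681] yaw 84.8 F [ 0.5  0.4 -0.1] M [-0.06 -0.04  0.03] op 38.5 ff 30.0 t 29.25
```

Emit:
play_rows:
  rows:
    - [35,0,0,-0.04,0,0,0]
    - [35,0,0,-0.05,0,0,0]
    - [35,0.04,0.0053,0,0,0,0]
    - [35,0.05,0.0067,0,0,0,0]
    - [35,0.05,0.0067,0,0,0,0]
    - [35,0.05,0.0067,0,0,0,0]
    - [35,0.04,0.0053,0,0,0,0]
    - [35,0.0142,0.0019,0,0,0,0]

```text
clock: 30.25
tool_pos: [0.5399, 0.0552, 0.2583]
eef_rot: [0.737, 0.676, 0.001, -0.0]
contact_force: [0.4, -0.5, -0.8]
opening: 0.443
finger_force: 30.0
```

Emit:
play_rows:
  rows:
    - [35,0,0,0.01,0,0,0]
    - [35,0,0,0,0,0,0]
    - [35,0,0,0,0,0,0]

```text
clock: 30.62
tool_pos: [0.5394, 0.0502, 0.2477]
eef_rot: [0.739, 0.673, -0.001, 0.0]
contact_force: [0.1, 0.6, -0.7]
opening: 0.442
finger_force: 30.0
```

```bash
python3 s.py
```

```text
q [ 0.06  0.85 -0.4   1.93  0.66  0.5  -0.91] pos [0.5394 0.0502 0.2477] yaw 84.7 F [ 0.1  0.6 -0.7] M [-0.03 -0.07 -0.  ] op 38.9 ff 30.0 t 30.625
```

Emit:
play_rows:
  rows:
    - [35,0.001,0.0003,0.008,0,0,0]
    - [35,0,0,0.001,0,0,0]
    - [35,0,0,0,0,0,0]
    - [35,0,0,0,0,0,0]

```text
clock: 31.12
tool_pos: [0.5402, 0.0532, 0.2392]
eef_rot: [0.738, 0.674, 0.0, 0.0]
contact_force: [0.2, -0.4, 0.5]
opening: 0.441
finger_force: 30.0
```

```bash
python3 s.py
```

```text
q [ 0.05  0.86 -0.39  1.93  0.67  0.48 -0.92] pos [0.5402 0.0532 0.2392] yaw 84.8 F [ 0.2 -0.4  0.5] M [-0.07 -0.1   0.03] op 38.8 ff 30.0 t 31.125
```

Bottom is at 71 mm; correct 0.8 mm and enter.

Emit:
play_rows:
  rows:
    - [35,-0.0008,-0.0003,0.002,0,0,0]
    - [35,0,0,0.002,0,0,0]
    - [35,0,0,0.002,0,0,0]
    - [35,0,0,0.002,0,0,0]
    - [35,0,0,0.001,0,0,0]

```text
clock: 31.75
tool_pos: [0.5397, 0.0524, 0.2299]
eef_rot: [0.738, 0.674, -0.0, -0.0]
contact_force: [0.7, 0.1, -0.1]
opening: 0.437
finger_force: 30.0
```

```bash
python3 s.py
```

```text
q [ 0.04  0.88 -0.37  1.93  0.69  0.46 -0.93] pos [0.5397 0.0524 0.2299] yaw 84.8 F [ 0.7  0.1 -0.1] M [-0.04 -0.05 -0.01] op 38.4 ff 30.0 t 31.75
```

Emit:
play_rows:
  rows:
    - [35,0,0,0.002,0,0,0]
    - [35,0,0,0.002,0,0,0]
    - [35,0,0,0.003,0,0,0]
    - [35,0,0,0.003,0,0,0]

```text
clock: 32.25
tool_pos: [0.5399, 0.0528, 0.2206]
eef_rot: [0.738, 0.674, 0.001, 0.0]
contact_force: [-1.3, 0.6, 7.1]
opening: 0.439
finger_force: 30.0
```

```bash
python3 s.py
```

```text
q [ 0.03  0.89 -0.36  1.94  0.7   0.44 -0.94] pos [0.5399 0.0528 0.2206] yaw 84.8 F [-1.3  0.6  7.1] M [ 0.01  0.15 -0.01] op 38.6 ff 30.0 t 32.25
```

Emit:
play_rows:
  rows:
    - [35,0,0,0.003,0,0,0]
    - [35,0,0,0.003,0,0,0]
    - [35,0,0,0.003,0,0,0]
    - [35,0,0,0.002,0,0,0]
    - [35,0,0,0,0,0,0]
    - [35,0,0,0,0,0,0]

```text
clock: 33.0
tool_pos: [0.5396, 0.0522, 0.209]
eef_rot: [0.738, 0.674, -0.0, 0.0]
contact_force: [-0.8, 0.5, 2.2]
opening: 0.44
finger_force: 30.0
```

```bash
python3 s.py
```

```text
q [ 0.02  0.91 -0.34  1.94  0.71  0.41 -0.95] pos [0.5396 0.0522 0.209 ] yaw 84.8 F [-0.8  0.5  2.2] M [-0.13  0.07 -0.05] op 38.7 ff 30.0 t 33.0
```

Push a little to confirm seating, then see the force.

Emit:
play_rows:
  rows:
    - [35,0,0,0.001,0,0,0]
    - [35,0,0,0.001,0,0,0]
    - [35,0,0,0,0,0,0]

```text
clock: 33.38
tool_pos: [0.5395, 0.0524, 0.2087]
eef_rot: [0.738, 0.674, -0.0, 0.001]
contact_force: [-4.2, -0.8, 16.8]
opening: 0.439
finger_force: 30.0
```

```bash
python3 s.py
```

```text
q [ 0.02  0.91 -0.34  1.94  0.72  0.41 -0.96] pos [0.5395 0.0524 0.2087] yaw 84.8 F [-4.2 -0.8 16.8] M [-0.29  0.82  0.02] op 38.7 ff 30.0 t 33.375
```

Emit:
play_rows:
  rows:
    - [35,0,0,-0.001,0,0,0]
    - [70,0,0,0,0,0,0]
    - [70,0,0,0,0,0,0]
    - [70,0,0,0,0,0,0]
    - [70,0,0,-0.04,0,0,0]
    - [70,0,0,-0.05,0,0,0]
    - [70,-0.05,0,-0.02,0,0,0]
    - [70,-0.05,0,0,0,0,0]

```text
clock: 34.38
tool_pos: [0.5313, -0.0478, 0.3198]
eef_rot: [0.738, 0.675, 0.002, 0.001]
contact_force: [0.3, 0.1, -0.5]
opening: 0.695
finger_force: 0.0
```

Emit:
play_rows:
  rows:
    - [70,-0.05,0,0,0,0,0]
    - [70,-0.05,0,0,0,0,0]
    - [70,0,0,0,0,0,0]
    - [70,0,0,0,0,0,0]

```text
clock: 34.88
tool_pos: [0.5217, -0.1462, 0.318]
eef_rot: [0.738, 0.674, 0.0, -0.0]
contact_force: [0.1, 0.5, -1.2]
opening: 0.704
finger_force: 0.0
```

```bash
python3 s.py; python3 - <<'E'
from h import *
im=snap("scene","s3"); u,v=map(int,proj("scene",[.54,.05,.03]))
a=cv2.resize(im[v-30:v+30,u-40:u+40,::-1],None,fx=8,fy=8,interpolation=cv2.INTER_CUBIC)
cv2.imwrite("pics/s3c.png",a)
E
```

```text
q [ 0.51  0.75 -0.54  1.89  0.61  0.67 -0.49] pos [ 0.5217 -0.1462  0.318 ] yaw 84.8 F [ 0.1  0.5 -1.2] M [ 0.02 -0.09 -0.06] op 62.0 ff 0.0 t 34.875
```

View pics/s3c.png

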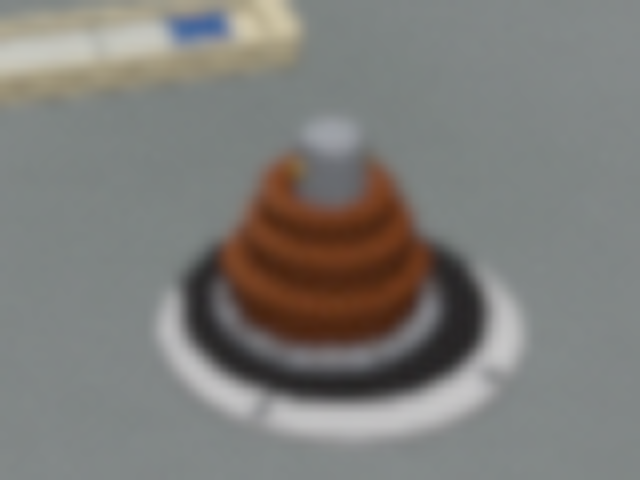

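All three rings lie flat, stacked in order (spigot top at about (330,130) in the crop), and the catch balls show above them.

```bash
python3 -c "
from plant import r
print(r.finish_job())"
```

```text
the job is handed in; nothing more can be done
None
```

The large, middle and small rings are on the spigot in that order, pushed past the catch and flat in the last picture; I handed the job in at about 35 s and did not get a verdict back.

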